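# Show a helper which block goes into which tray bay

## Robot

A 6-joint arm with a two-finger parallel gripper is mounted at the origin on a cart in front of the work surface, level with it; the furniture and walls round the work are solid. World frame = base frame: x ahead of the robot, y to its left, z up, the work surface at z = 0. Lengths are in m, angles in rad, forces in N, time in s.
With the tool pointing down it reaches from about 0.3 to 0.775 m from the base axis. Payload 14.6 kg.
Tool frame: the origin (TCP) lies on the centre line of the jaws, within the pads' length; the fingertips stand 8 mm ahead of it and the grasp point (between the pads) lies 11 mm behind it; z points along the fingers, y is the line along which they close (so a half turn about z gives the same grasp; the last joint's range is limited). The gripper opens to 94 mm and grips with 3 to 60 N. Pads are 16 mm wide; open, the fingers measure 119 mm over their backs; the gripper's body (75 mm by 177 mm) begins 78 mm behind the grasp point.
Start: joints at [1.203, 0.3, 1.521, -0, 1.321, -0.067], TCP at [0.163, 0.525, 0.213] pointing down, gripper open.
Joint ranges: [-3.03, 3.03], [-0.79, 2.21], [0.23, 2.52], [-1.04, 4.18], [0, 3.07], [-2.55, 2.55]. Speed limits (rad/s): [2.22, 2.22, 2.57, 3.14, 3.14, 3.14].

## Interface

Orientations are given as [roll, pitch, yaw] about the fixed x, y, z axes, in that order (R = Rz(yaw) Ry(pitch) Rx(roll)).
In Python, from station import telemetry, viewer, hand_in gives the robot as it stands.
- The arm moves only by the tool step_arm, never from a script. Its argument "plan" is a list of rows, each an object of numbers: "dx", "dy", "dz": the shift along the tool's x, y, z scaled (see below); "rx", "ry", "rz": the turn, a rotation vector about the tool's x, y, z scaled (see below); "claw": the closure, from 0 (fully open) to 1 (shut). In form: [{"dx": .., "dy": .., "dz": .., "rx": .., "ry": .., "rz": .., "claw": ..}, ...]. A call has 1 to 10 rows; each row shifts and turns the commanded pose from where the row before left it, along the tool's axes as they then stand; what a row does not reach is not made up. The controller multiplies each number of a shift by 0.1 m and each number of a turn by 90 degrees. A row lasts 1/10 s, in which the tool goes at most 50 mm and 8.59 degrees, less where a joint would pass 70% of its speed; a pose out of reach is approached as far as the arm can. A call with a number of a shift or a turn outside -1 to 1 is refused whole. A call with a gripper value outside its range is refused whole. The fingers move at their own pace and stop on an object; "grip_force" is the grip in N (left out, the last holds). Time passes only in rows, so rows that do not move let the fingers close. It gives the time, the measured TCP pose, the force, the opening and the grip force at its end, in the units of the state.
- telemetry.get_obs(): the state, without advancing time (a new reading comes with each control period).
- viewer.camera(name): name is "side" or "top" or "wrist"; returns a dict with "img" (480x640x3 uint8, red, green, blue), "z_map" (480x640 float32, m along the optical axis (not along the pixel's ray), 0 where there is no reading), "fx", "fy", "cx", "cy" (pixels), "dist" ([k1, k2, p1, p2, k3] as OpenCV has them; the pictures are not rectified), "R" (3x3) and "t" (3): a world point X has camera coordinates R X + t; the wrist camera has in their place "tool_from_camera" (4x4, takes a point from camera to tool coordinates, whose origin is the TCP and whose axes are the flange's). Camera axes: x right, y down, z forward; pixel columns grow to the right and rows downward; lengths in m; the calibration is good to about 2 mm. A picture is of the moment at which its call begins: read the wrist's pose just before it.
- hand_in(): hands the job in; it is judged then, once.
Trained networks look in a picture, given as the dict that the camera call returned (one of the last four; its "shot" number tells which), for a name from the list of things; names that differ only in an ending like _2 or _b are one class to them, and where a whole thing is asked for, a point or a joint stands for the part that bears it (a point fixed in the world has none). Each returns a list of dicts, best first, with "score" (0 to 1); they miss things now and then, are a little off and sometimes report something else, mostly with a low value. They report only what shows in the picture. A call takes as long as a camera call.
- viewer.recognise(target, picture): "rect" ([left, top, right, bottom] in pixels, round what is visible of it).
The state is a dict: "time_s": time; "qpos": joint angles; "joint_vel": joint speeds; "tau": joint torques, N m; "ee_pos": TCP position; "eef_rot": TCP orientation; "force": force on the tool from outside, world axes, zero at the start; "moment": the same for the moment, N m; "grip_width": finger opening in m; "grip_force": force on a finger pad.
Only numpy, scipy, OpenCV 4.12 (cv2) and the standard library are available. Lean on these libraries where they do the work, as an engineer would, in place of code of your own. Each camera call takes 0.05 s, during which the arm holds its last target. There are 200 camera calls.

## Task

Show the helper where the dark reddish-brown block that lies loose on the bench belongs, only by pointing from above. Bring the fingertips to just above the middle of the dark reddish-brown block, no more than about 5 cm over it, and hold there for about two seconds; then point in the same way at the middle of the one empty bay of the wooden tray for about two seconds, and finish there, still pointing. Touch and move nothing at all, and keep the hand well up on the way so that you do not point low over any other block or thing by mistake.

Things in the scene. Friction and masses are not known exactly. Their poses are not given: they have to be found in the camera images.
- dark_block: The only dark reddish-brown wooden block, 59 x 68 mm and 23 mm tall, loose on the bench top, right of the tray. Origin: centre of its underside, z up.
- dark_block_top (a point): Centre of the dark reddish-brown block's top face, 23 mm above the bench.
- tray: Fixed pale wooden tray, 198 mm square, with 2 x 2 square bays, centres at x = -48 or 48 mm and y = -48 or 48 mm; each bay is 90 mm square inside, floor 6 mm and walls 18 mm above the bench. Origin: centre of the underside, z up. It lies on the left side of the bench. Three bays hold a piece each, one is empty.
- empty_bay: The bare floor of the tray's empty bay: a plain pale wooden square 88 mm wide and 2 mm thick, fixed, its top 8 mm above the bench, walls round it 18 mm above the bench. Origin: middle of the bay, 6 mm above the bench.
- pale_oblong: Pale wooden block, 79 x 53 mm, loose in a tray bay; its top is 32 mm above the bench. Origin: centre of underside. Not to be pointed at.
- pale_cube: Pale cube-like wooden block, 58 x 62 mm, loose in a tray bay; its top is 43 mm above the bench. Origin: centre of underside. Not to be pointed at.
- white_pad: White foam pad, 58 x 68 mm, loose in a tray bay; its top is 41 mm above the bench. Origin: centre of underside. Not to be pointed at.
- pale_bar: Pale wooden block, 75 x 94 mm and 29 mm tall, loose on the bench, right of the tray. Origin: centre of underside. Not to be pointed at.
- tape_roll: Roll of cream masking tape lying flat, 104 mm across and 25 mm tall, loose on the bench, right of the tray. Origin: centre of underside. Not to be pointed at.

How it is judged:
On the way, in this order (a step that is already met when the one before it is completed fails the run):
1. the tool point dwells just above the dark reddish-brown block (within 30 mm of its middle, grasp point under 125 mm above the bench) for 1.5 s (horizontal distance between the grasp point and dark_block_top below 0.03 m and height (world z) of the grasp point below 0.125 m), for 1.5 s.
2. then the tool point dwells just above the empty bay of the tray for at least 1.5 s (horizontal distance between the grasp point and empty_bay below 0.035 m and height (world z) of the grasp point below 0.12 m), for 1.5 s.
At the end, for the whole second after the job is handed in: The grasp point (some 19 mm behind the fingertips) stays within 35 mm, seen from above, of the middle of the empty bay and under 120 mm above the bench, nothing is touched, and every loose thing is within 5 mm of where it stood (all of step 2 and distance of each of dark_block, pale_oblong, pale_cube, white_pad, pale_bar, tape_roll from where it was at the start of the episode below 0.005 m).
It fails at once if the robot touched something (contact force between any of the arm, the fingers and anything else above 0.5 N).
It fails at once if another thing was pointed at: the tool point came within 30 mm of the middle of it, seen from above, and lower than 110 mm above the bench ((horizontal distance between the grasp point and pale_oblong below 0.03 m and height (world z) of the grasp point below 0.11 m) or (horizontal distance between the grasp point and pale_cube below 0.03 m and height (world z) of the grasp point below 0.11 m) or (horizontal distance between the grasp point and white_pad below 0.03 m and height (world z) of the grasp point below 0.11 m) or (horizontal distance between the grasp point and pale_bar below 0.03 m and height (world z) of the grasp point below 0.11 m) or (horizontal distance between the grasp point and tape_roll below 0.03 m and height (world z) of the grasp point below 0.11 m)).
It fails at once if a loose thing was moved by more than 5 mm (distance of any of dark_block, pale_oblong, pale_cube, white_pad, pale_bar, tape_roll from where it was at the start of the episode above 0.005 m).
It also fails if it takes over 45 s, if anything falls off the work surface, if the arm or the gripper's body presses on something with over 40 N, if the wrist force passes 120 N, or if a joint passes its speed limit or range.

## Working session

There is one attempt and no reset: what is moved stays moved. The work goes in short steps, Python scripts to look and compute and a tool call to move; the robot and the scene stay as the last step left them, time stands still between calls to the robot, and variables do not carry over. Pictures are saved under pics/ and viewed, at most 10 in all, crops included, and the job is handed in when it is done.

Besides the shell and the picture viewer there is one more tool, called after "Call:" as name(argument=value, ...), one argument or row to a line, values as JSON. step_arm: Moves the arm, as the interface text tells. Shifts and turns lie within -1 to 1; 1 stands for 0.1 m of shift or 90 degrees of turn. Its arguments: {"type":"object","properties":{"plan":{"type":"array"},"grip_force":{"type":"number"}},"required":["plan"]}

```bash
mkdir -p pics; cat > h.py <<'E'
import numpy as np, cv2
from station import telemetry, viewer
def world(c,u,v,z=None):
    "pixel -> world on plane z, or by depth map"
    K=np.array([[c['fx'],0,c['cx']],[0,c['fy'],c['cy']],[0,0,1]])
    x,y=cv2.undistortPoints(np.array([[[u,v]]],float),K,np.array(c['dist'],float))[0,0]
    R=np.array(c['R']);t=np.array(c['t']); d=R.T@np.array([x,y,1]); o=-R.T@t
    s=c['z_map'][int(round(v)),int(round(u))] if z is None else (z-o[2])/d[2]
    return o+s*d
E
python3 - <<'E'
from h import *
o=telemetry.get_obs();print(o['time_s'],o['ee_pos'],o['eef_rot'],o['grip_width'])
c=viewer.camera('top');cv2.imwrite('pics/top.png',c['img'][:,:,::-1])
for n in ['dark_block','tray','empty_bay','pale_oblong','pale_cube','white_pad','pale_bar','tape_roll']:
    for r in viewer.recognise(n,c)[:2]:
        l,t,ri,b=r['rect'];print(n,round(r['score'],2),np.round(r['rect']),world(c,(l+ri)/2,(t+b)/2).round(3))
E
```

```text
0.0 [0.16288119 0.52506981 0.21289406] [-3.14047685e+00 -6.06605869e-05  2.84078030e+00] 0.09373727410009801
dark_block 0.89 [424. 233. 452. 253.] [ 0.52  -0.226  0.021]
tray 0.82 [148. 195. 243. 288.] [0.512 0.327 0.015]
empty_bay 0.85 [154. 245. 194. 286.] [0.457 0.376 0.008]
pale_oblong 0.62 [206. 240. 226. 280.] [0.469 0.276 0.032]
pale_cube 0.71 [155. 209. 185. 234.] [0.553 0.38  0.045]
white_pad 0.85 [195. 206. 227. 232.] [0.561 0.289 0.04 ]
pale_bar 0.94 [450. 284. 494. 313.] [ 0.395 -0.303  0.028]
tape_roll 0.8 [363. 252. 408. 295.] [ 0.448 -0.109  0.007]
```

View pics/top.png

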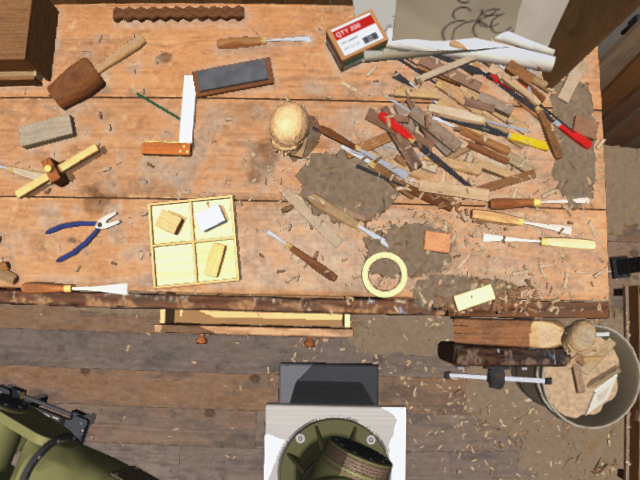

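The picture shows the reddish block at about (437,242) and the tray at (195,242). The empty bay is the lower-left one, at (174,265). Next I refine both points, check the heights along the way, and work out the shifts.

```bash
python3 - <<'E'
from h import *
c=viewer.camera('top')
K=np.array([[c['fx'],0,c['cx']],[0,c['fy'],c['cy']],[0,0,1]])
v,u=np.mgrid[0:480,0:640]
n=cv2.undistortPoints(np.stack([u,v],-1).reshape(-1,1,2).astype(float),K,np.array(c['dist'],float))[:,0]
z=c['z_map'].ravel(); P=(np.c_[n,np.ones(len(n))]*z[:,None]-c['t'])@np.array(c['R'])
ok=z>0
def near(q,r): return P[ok&(np.hypot(P[:,0]-q[0],P[:,1]-q[1])<r)]
B=world(c,438,243,.023)[:2]
m=near(B,.06); m=m[(m[:,2]>.017)&(m[:,2]<.03)]; print('block',B.round(3),np.median(m,0),np.ptp(m,0))
E=world(c,174,265.5,.008)[:2]
t=near(world(c,195,242,.018)[:2],.16);t=t[t[:,2]>.012]
print('bay',E.round(3),'tray box',cv2.minAreaRect(t[:,:2].astype(np.float32)))
for k,q in(('blk',B),('bay',E)):print(k,'maxz .15',near(q,.15)[:,2].max(),'.08',near(q,.08)[:,2].max(),'r',np.hypot(*q))
for y in np.arange(-.4,.6,.1):
    s=P[ok&(abs(P[:,1]-y)<.05)]
    print(round(y,1),[round(s[abs(s[:,0]-x)<.05][:,2].max(initial=-9),2) for x in (.2,.3,.4,.5,.6,.7)])
s=np.array([.163,.525]);y=2.8408;M=np.array([[np.cos(y),np.sin(y)],[np.sin(y),-np.cos(y)]])
print('s->b',M@(B-s),'b->e',M@(E-B))
cs=viewer.camera('side');cv2.imwrite('pics/side.png',cs['img'][:,:,::-1])
for nm,p in (('dark_block',[*B,.015]),('empty_bay',[*E,.008])):
    q=cv2.projectPoints(np.array([p]),cv2.Rodrigues(np.array(cs['R']))[0],np.array(cs['t']),np.array([[cs['fx'],0,cs['cx']],[0,cs['fy'],cs['cy']],[0,0,1]]),np.array(cs['dist'],float))[0].ravel()
    print(nm,q,viewer.recognise(nm,cs)[:1])
E
```

```text
block [ 0.52  -0.226] [ 0.52170574 -0.22222284  0.02238274] [0.06027349 0.08540419 0.01281352]
bay [0.457 0.376] tray box ((0.5143222212791443, 0.34718576073646545), (0.20654742419719696, 0.22752106189727783), 6.2078986167907715)
blk maxz .15 0.06436987545204373 .08 0.06086173345939661 r 0.5667941301607855
bay maxz .15 0.04766111660170046 .08 0.04744308502487876 r 0.5917312212459579
-0.4 [np.float64(0.0), np.float64(0.22), np.float64(0.13), np.float64(0.03), np.float64(0.05), np.float64(0.07)]
-0.3 [np.float64(-0.0), np.float64(0.06), np.float64(0.05), np.float64(0.05), np.float64(0.06), np.float64(0.07)]
-0.2 [np.float64(-0.77), np.float64(-0.84), np.float64(0.03), np.float64(0.03), np.float64(0.06), np.float64(0.08)]
-0.1 [np.float64(-0.0), np.float64(-0.85), np.float64(0.03), np.float64(0.03), np.float64(0.06), np.float64(0.07)]
-0.0 [np.float64(0.0), np.float64(-0.14), np.float64(0.03), np.float64(0.03), np.float64(0.05), np.float64(0.06)]
0.1 [np.float64(0.0), np.float64(-0.15), np.float64(0.01), np.float64(0.03), np.float64(0.05), np.float64(0.19)]
0.2 [np.float64(-0.77), np.float64(-0.15), np.float64(0.02), np.float64(0.02), np.float64(0.03), np.float64(0.16)]
0.3 [np.float64(0.58), np.float64(-0.15), np.float64(0.04), np.float64(0.04), np.float64(0.05), np.float64(0.02)]
0.4 [np.float64(0.57), np.float64(-0.15), np.float64(0.02), np.float64(0.05), np.float64(0.05), np.float64(0.03)]
0.5 [np.float64(0.54), np.float64(-0.15), np.float64(0.01), np.float64(0.02), np.float64(0.02), np.float64(0.03)]
s->b [-0.56325377 -0.61175037] b->e [0.23849254 0.55658665]
dark_block [356.98331684 339.05320031] [{'rect': [347.1, 318.4, 374.0, 356.8], 'score': 0.75}]
empty_bay [313.31918702 203.1014474 ] [{'rect': [299.1, 198.7, 332.8, 206.8], 'score': 0.67}]
```

View pics/side.png

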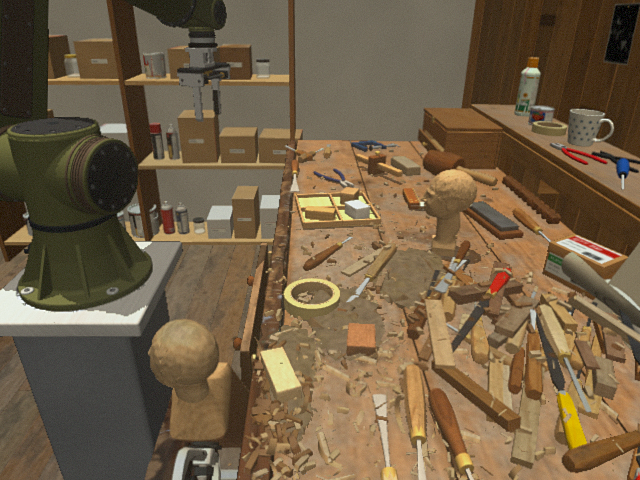

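The side view agrees: block at (360,338), bay at (315,203). The heads at (450,205) and (185,370) stand clear of the route. I'll raise the hand, then travel high, with the jaws part closed.

Call:
step_arm(
  plan=[
    {"dz": -0.3, "claw": 0.6},
    {"dx": -0.28, "dy": -0.3, "claw": 0.6},
    {"dx": -0.28, "dy": -0.3, "claw": 0.6},
    {"dx": -0.28, "dy": -0.3, "claw": 0.6},
    {"dx": -0.28, "dy": -0.3, "claw": 0.6},
    {"dx": -0.28, "dy": -0.3, "claw": 0.6},
    {"dx": -0.28, "dy": -0.3, "claw": 0.6},
    {"dx": -0.28, "dy": -0.3, "claw": 0.6},
    {"dx": -0.28, "dy": -0.3, "claw": 0.6},
    {"dx": -0.28, "dy": -0.3, "claw": 0.6},
  ],
)

```text
$.plan[0]: bad value
```

Call:
step_arm(
  plan=[
    {"dx": -0.28, "dy": -0.3, "claw": 0.6},
    {"dx": -0.28, "dy": -0.3, "claw": 0.6},
    {"dx": -0.28, "dy": -0.3, "claw": 0.6},
    {"dx": -0.28, "dy": -0.3, "claw": 0.6},
    {"dx": -0.28, "dy": -0.3, "claw": 0.6},
    {"dx": -0.28, "dy": -0.3, "claw": 0.6},
    {"dx": -0.28, "dy": -0.3, "claw": 0.6},
    {"dx": -0.28, "dy": -0.3, "claw": 0.6},
    {"dx": -0.28, "dy": -0.3, "claw": 0.6},
    {"dx": -0.28, "dy": -0.3, "claw": 0.6},
  ],
)

```text
$.plan[0]: bad value
```

Call:
step_arm(
  plan=[
    {"claw": 0.6},
    {"claw": 0.6},
    {"claw": 0.6},
  ],
)

```text
$.plan[0]: bad value
```

Every key is needed in each row.

Call:
step_arm(
  plan=[
    {"dx": 0, "dy": 0, "dz": -0.3, "rx": 0, "ry": 0, "rz": 0, "claw": 0.6},
    {"dx": -0.28, "dy": -0.3, "dz": 0, "rx": 0, "ry": 0, "rz": 0, "claw": 0.6},
    {"dx": -0.28, "dy": -0.3, "dz": 0, "rx": 0, "ry": 0, "rz": 0, "claw": 0.6},
    {"dx": -0.28, "dy": -0.3, "dz": 0, "rx": 0, "ry": 0, "rz": 0, "claw": 0.6},
    {"dx": -0.28, "dy": -0.3, "dz": 0, "rx": 0, "ry": 0, "rz": 0, "claw": 0.6},
    {"dx": -0.28, "dy": -0.3, "dz": 0, "rx": 0, "ry": 0, "rz": 0, "claw": 0.6},
  ],
)

```text
time_s: 1.25
ee_pos: [0.2526, 0.339, 0.2435]
eef_rot: [3.141, 0.0, 2.841]
force: [1.3, 0.4, -0.1]
grip_width: 0.0495
grip_force: 0.0
```

Call:
step_arm(
  plan=[
    {"dx": -0.28, "dy": -0.3, "dz": 0, "rx": 0, "ry": 0, "rz": 0, "claw": 0.6},
    {"dx": -0.28, "dy": -0.3, "dz": 0, "rx": 0, "ry": 0, "rz": 0, "claw": 0.6},
    {"dx": -0.28, "dy": -0.3, "dz": 0, "rx": 0, "ry": 0, "rz": 0, "claw": 0.6},
    {"dx": -0.28, "dy": -0.3, "dz": 0, "rx": 0, "ry": 0, "rz": 0, "claw": 0.6},
    {"dx": -0.28, "dy": -0.3, "dz": 0, "rx": 0, "ry": 0, "rz": 0, "claw": 0.6},
    {"dx": -0.28, "dy": -0.3, "dz": 0, "rx": 0, "ry": 0, "rz": 0, "claw": 0.6},
    {"dx": -0.28, "dy": -0.3, "dz": 0, "rx": 0, "ry": 0, "rz": 0, "claw": 0.6},
    {"dx": -0.28, "dy": -0.3, "dz": 0, "rx": 0, "ry": 0, "rz": 0, "claw": 0.6},
    {"dx": -0.28, "dy": -0.3, "dz": 0, "rx": 0, "ry": 0, "rz": 0, "claw": 0.6},
    {"dx": -0.28, "dy": -0.3, "dz": 0, "rx": 0, "ry": 0, "rz": 0, "claw": 0.6},
  ],
)

```text
time_s: 2.25
ee_pos: [0.4312, -0.0307, 0.2437]
eef_rot: [3.141, 0.001, 2.841]
force: [0.7, 1.4, 0.1]
grip_width: 0.0376
grip_force: 0.0
```

Call:
step_arm(
  plan=[
    {"dx": -0.28, "dy": -0.3, "dz": 0, "rx": 0, "ry": 0, "rz": 0, "claw": 0.6},
    {"dx": -0.28, "dy": -0.3, "dz": 0, "rx": 0, "ry": 0, "rz": 0, "claw": 0.6},
    {"dx": -0.28, "dy": -0.3, "dz": 0, "rx": 0, "ry": 0, "rz": 0, "claw": 0.6},
    {"dx": -0.28, "dy": -0.3, "dz": 0, "rx": 0, "ry": 0, "rz": 0, "claw": 0.6},
    {"dx": -0.28, "dy": -0.3, "dz": 0, "rx": 0, "ry": 0, "rz": 0, "claw": 0.6},
    {"dx": 0, "dy": 0, "dz": 0, "rx": 0, "ry": 0, "rz": 0, "claw": 0.6},
    {"dx": 0, "dy": 0, "dz": 0, "rx": 0, "ry": 0, "rz": 0, "claw": 0.6},
  ],
)

```text
time_s: 2.95
ee_pos: [0.5199, -0.2139, 0.2429]
eef_rot: [3.141, -0.001, 2.84]
force: [0.5, 0.2, 0.4]
grip_width: 0.0378
grip_force: 0.0
```

Call:
step_arm(
  plan=[
    {"dx": -0.04, "dy": -0.1, "dz": 0.2, "rx": 0, "ry": 0, "rz": 0, "claw": 0.6},
    {"dx": 0, "dy": 0, "dz": 0.3, "rx": 0, "ry": 0, "rz": 0, "claw": 0.6},
    {"dx": 0, "dy": 0, "dz": 0.3, "rx": 0, "ry": 0, "rz": 0, "claw": 0.6},
    {"dx": 0, "dy": 0, "dz": 0.3, "rx": 0, "ry": 0, "rz": 0, "claw": 0.6},
    {"dx": 0, "dy": 0, "dz": 0.3, "rx": 0, "ry": 0, "rz": 0, "claw": 0.6},
    {"dx": 0, "dy": 0, "dz": 0.2, "rx": 0, "ry": 0, "rz": 0, "claw": 0.6},
    {"dx": 0, "dy": 0, "dz": 0.1, "rx": 0, "ry": 0, "rz": 0, "claw": 0.6},
    {"dx": 0, "dy": 0, "dz": 0, "rx": 0, "ry": 0, "rz": 0, "claw": 0.6},
    {"dx": 0, "dy": 0, "dz": 0, "rx": 0, "ry": 0, "rz": 0, "claw": 0.6},
  ],
)

```text
time_s: 3.85
ee_pos: [0.5214, -0.2242, 0.0747]
eef_rot: [-3.141, 0.002, 2.841]
force: [0.4, -0.4, 0.0]
grip_width: 0.0379
grip_force: 0.0
```

```bash
python3 - <<'E'
from h import *
from scipy.spatial.transform import Rotation as Ro
o=telemetry.get_obs();c=viewer.camera('wrist');T=np.array(c['tool_from_camera'])
R=Ro.from_euler('xyz',o['eef_rot']).as_matrix()
W=np.eye(4);W[:3,:3]=R;W[:3,3]=o['ee_pos'];C=np.linalg.inv(W@T);c['R']=C[:3,:3];c['t']=C[:3,3]
cv2.imwrite('pics/w1.png',c['img'][:,:,::-1])
for r in viewer.recognise('dark_block',c)[:2]:
    l,t,ri,b=r['rect'];print(r,world(c,(l+ri)/2,(t+b)/2,.023))
E
```

```text
{'rect': [268.9, 220.9, 367.3, 298.8], 'score': 0.66} [ 0.52439402 -0.22395517  0.023     ]
```

View pics/w1.png

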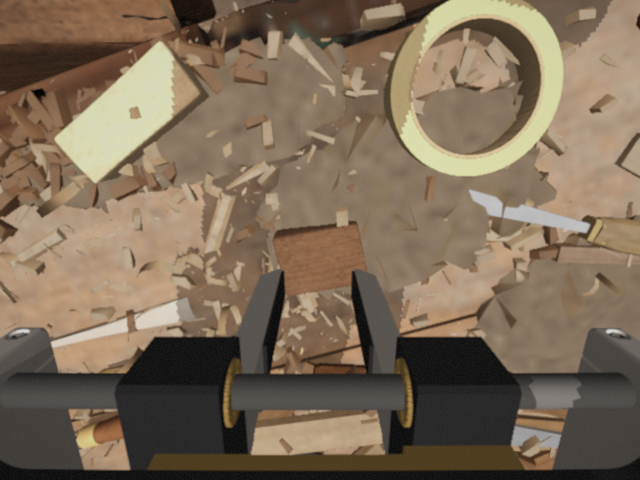

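The wrist view shows the block at (320,258), under the fingertips, and it measures within 3 mm of the tool point. I'll hold here for 2 s, then lift and travel high to the bay.

Call:
step_arm(
  plan=[
    {"dx": 0, "dy": 0, "dz": 0, "rx": 0, "ry": 0, "rz": 0, "claw": 0.6},
    {"dx": 0, "dy": 0, "dz": 0, "rx": 0, "ry": 0, "rz": 0, "claw": 0.6},
    {"dx": 0, "dy": 0, "dz": 0, "rx": 0, "ry": 0, "rz": 0, "claw": 0.6},
    {"dx": 0, "dy": 0, "dz": 0, "rx": 0, "ry": 0, "rz": 0, "claw": 0.6},
    {"dx": 0, "dy": 0, "dz": 0, "rx": 0, "ry": 0, "rz": 0, "claw": 0.6},
    {"dx": 0, "dy": 0, "dz": 0, "rx": 0, "ry": 0, "rz": 0, "claw": 0.6},
    {"dx": 0, "dy": 0, "dz": 0, "rx": 0, "ry": 0, "rz": 0, "claw": 0.6},
    {"dx": 0, "dy": 0, "dz": 0, "rx": 0, "ry": 0, "rz": 0, "claw": 0.6},
    {"dx": 0, "dy": 0, "dz": 0, "rx": 0, "ry": 0, "rz": 0, "claw": 0.6},
    {"dx": 0, "dy": 0, "dz": 0, "rx": 0, "ry": 0, "rz": 0, "claw": 0.6},
  ],
)

```text
time_s: 4.95
ee_pos: [0.5209, -0.2244, 0.0734]
eef_rot: [-3.142, -0.0, 2.841]
force: [-0.2, -0.2, 0.8]
grip_width: 0.0376
grip_force: 0.0
```

Call:
step_arm(
  plan=[
    {"dx": 0, "dy": 0, "dz": 0, "rx": 0, "ry": 0, "rz": 0, "claw": 0.6},
    {"dx": 0, "dy": 0, "dz": 0, "rx": 0, "ry": 0, "rz": 0, "claw": 0.6},
    {"dx": 0, "dy": 0, "dz": 0, "rx": 0, "ry": 0, "rz": 0, "claw": 0.6},
    {"dx": 0, "dy": 0, "dz": 0, "rx": 0, "ry": 0, "rz": 0, "claw": 0.6},
    {"dx": 0, "dy": 0, "dz": 0, "rx": 0, "ry": 0, "rz": 0, "claw": 0.6},
    {"dx": 0, "dy": 0, "dz": 0, "rx": 0, "ry": 0, "rz": 0, "claw": 0.6},
    {"dx": 0, "dy": 0, "dz": 0, "rx": 0, "ry": 0, "rz": 0, "claw": 0.6},
    {"dx": 0, "dy": 0, "dz": 0, "rx": 0, "ry": 0, "rz": 0, "claw": 0.6},
    {"dx": 0, "dy": 0, "dz": 0, "rx": 0, "ry": 0, "rz": 0, "claw": 0.6},
    {"dx": 0, "dy": 0, "dz": 0, "rx": 0, "ry": 0, "rz": 0, "claw": 0.6},
  ],
)

```text
time_s: 5.95
ee_pos: [0.5209, -0.2244, 0.0734]
eef_rot: [3.142, -0.0, 2.841]
force: [-0.2, -0.1, -0.1]
grip_width: 0.0378
grip_force: 0.0
```

Call:
step_arm(
  plan=[
    {"dx": 0, "dy": 0, "dz": -0.2, "rx": 0, "ry": 0, "rz": 0, "claw": 0.6},
    {"dx": 0, "dy": 0, "dz": -0.3, "rx": 0, "ry": 0, "rz": 0, "claw": 0.6},
    {"dx": 0, "dy": 0, "dz": -0.3, "rx": 0, "ry": 0, "rz": 0, "claw": 0.6},
    {"dx": 0, "dy": 0, "dz": -0.3, "rx": 0, "ry": 0, "rz": 0, "claw": 0.6},
    {"dx": 0, "dy": 0, "dz": -0.3, "rx": 0, "ry": 0, "rz": 0, "claw": 0.6},
    {"dx": 0, "dy": 0, "dz": -0.3, "rx": 0, "ry": 0, "rz": 0, "claw": 0.6},
    {"dx": 0, "dy": 0, "dz": 0, "rx": 0, "ry": 0, "rz": 0, "claw": 0.6},
  ],
)

```text
time_s: 6.65
ee_pos: [0.522, -0.2249, 0.2477]
eef_rot: [-3.141, 0.006, 2.841]
force: [0.6, -1.1, -0.2]
grip_width: 0.0379
grip_force: 0.0
```

Call:
step_arm(
  plan=[
    {"dx": 0.16, "dy": 0.37, "dz": 0, "rx": 0, "ry": 0, "rz": 0, "claw": 0.6},
    {"dx": 0.16, "dy": 0.37, "dz": 0, "rx": 0, "ry": 0, "rz": 0, "claw": 0.6},
    {"dx": 0.16, "dy": 0.37, "dz": 0, "rx": 0, "ry": 0, "rz": 0, "claw": 0.6},
    {"dx": 0.16, "dy": 0.37, "dz": 0, "rx": 0, "ry": 0, "rz": 0, "claw": 0.6},
    {"dx": 0.16, "dy": 0.37, "dz": 0, "rx": 0, "ry": 0, "rz": 0, "claw": 0.6},
    {"dx": 0.16, "dy": 0.37, "dz": 0, "rx": 0, "ry": 0, "rz": 0, "claw": 0.6},
    {"dx": 0.16, "dy": 0.37, "dz": 0, "rx": 0, "ry": 0, "rz": 0, "claw": 0.6},
    {"dx": 0.16, "dy": 0.37, "dz": 0, "rx": 0, "ry": 0, "rz": 0, "claw": 0.6},
  ],
)

```text
time_s: 7.45
ee_pos: [0.4857, 0.0978, 0.2428]
eef_rot: [-3.141, -0.001, 2.841]
force: [0.5, -0.8, 0.3]
grip_width: 0.0376
grip_force: 0.0
```

Call:
step_arm(
  plan=[
    {"dx": 0.16, "dy": 0.37, "dz": 0, "rx": 0, "ry": 0, "rz": 0, "claw": 0.6},
    {"dx": 0.16, "dy": 0.37, "dz": 0, "rx": 0, "ry": 0, "rz": 0, "claw": 0.6},
    {"dx": 0.16, "dy": 0.37, "dz": 0, "rx": 0, "ry": 0, "rz": 0, "claw": 0.6},
    {"dx": 0.16, "dy": 0.37, "dz": 0, "rx": 0, "ry": 0, "rz": 0, "claw": 0.6},
    {"dx": 0.16, "dy": 0.37, "dz": 0, "rx": 0, "ry": 0, "rz": 0, "claw": 0.6},
    {"dx": 0.16, "dy": 0.37, "dz": 0, "rx": 0, "ry": 0, "rz": 0, "claw": 0.6},
    {"dx": 0.16, "dy": 0.37, "dz": 0, "rx": 0, "ry": 0, "rz": 0, "claw": 0.6},
    {"dx": 0, "dy": 0, "dz": 0, "rx": 0, "ry": 0, "rz": 0, "claw": 0.6},
    {"dx": 0, "dy": 0, "dz": 0, "rx": 0, "ry": 0, "rz": 0, "claw": 0.6},
  ],
)

```text
time_s: 8.35
ee_pos: [0.4557, 0.377, 0.2423]
eef_rot: [-3.14, -0.001, 2.842]
force: [-0.2, -0.9, -1.1]
grip_width: 0.0378
grip_force: 0.0
```

```bash
python3 - <<'E'
from h import *
from scipy.spatial.transform import Rotation as Ro
o=telemetry.get_obs();c=viewer.camera('wrist');T=np.array(c['tool_from_camera'])
R=Ro.from_euler('xyz',o['eef_rot']).as_matrix()
W=np.eye(4);W[:3,:3]=R;W[:3,3]=o['ee_pos'];C=np.linalg.inv(W@T);c['R']=C[:3,:3];c['t']=C[:3,3]
cv2.imwrite('pics/w2.png',c['img'][:,:,::-1])
print(o['ee_pos'])
for n,z in(('empty_bay',.008),('tray',.018)):
  for r in viewer.recognise(n,c)[:2]:
    l,t,ri,b=r['rect'];p=world(c,(l+ri)/2,(t+b)/2,z);print(n,r,p,'tool shift',R.T@(p-o['ee_pos']))
E
```

```text
[0.45569764 0.37696765 0.24230598]
empty_bay {'rect': [271.8, 158.5, 366.1, 254.6], 'score': 0.96} [0.46145491 0.37729212 0.008     ] tool shift [-0.00559902  0.00233619  0.23429839]
tray {'rect': [187.5, 149.9, 404.5, 345.5], 'score': 0.86} [0.49959368 0.33661645 0.018     ] tool shift [-0.0540307  -0.02529389  0.22429702]
tray {'rect': [270.2, 160.4, 364.7, 251.1], 'score': 0.22} [0.45792938 0.37653259 0.018     ] tool shift [-0.00244614  0.00055653  0.22430347]
```

View pics/w2.png

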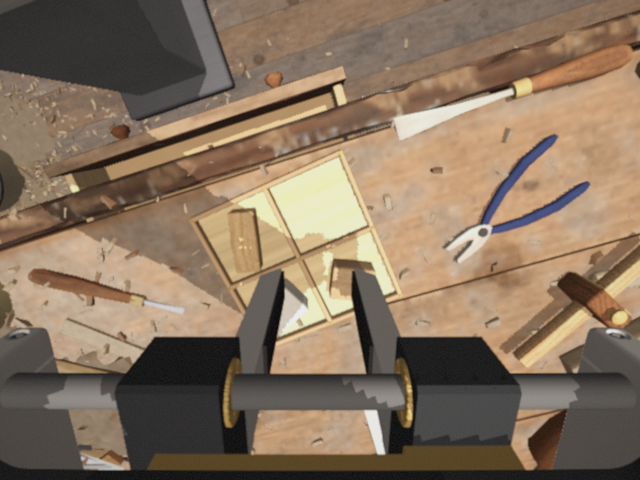

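The wrist view shows the empty bay at (320,205), within 6 mm of the tool point. I'll go down and hold.

Call:
step_arm(
  plan=[
    {"dx": -0.03, "dy": 0, "dz": 0.2, "rx": 0, "ry": 0, "rz": 0, "claw": 0.6},
    {"dx": 0, "dy": 0, "dz": 0.3, "rx": 0, "ry": 0, "rz": 0, "claw": 0.6},
    {"dx": 0, "dy": 0, "dz": 0.3, "rx": 0, "ry": 0, "rz": 0, "claw": 0.6},
    {"dx": 0, "dy": 0, "dz": 0.3, "rx": 0, "ry": 0, "rz": 0, "claw": 0.6},
    {"dx": 0, "dy": 0, "dz": 0.3, "rx": 0, "ry": 0, "rz": 0, "claw": 0.6},
    {"dx": 0, "dy": 0, "dz": 0.2, "rx": 0, "ry": 0, "rz": 0, "claw": 0.6},
    {"dx": 0, "dy": 0, "dz": 0.15, "rx": 0, "ry": 0, "rz": 0, "claw": 0.6},
    {"dx": 0, "dy": 0, "dz": 0, "rx": 0, "ry": 0, "rz": 0, "claw": 0.6},
    {"dx": 0, "dy": 0, "dz": 0, "rx": 0, "ry": 0, "rz": 0, "claw": 0.6},
    {"dx": 0, "dy": 0, "dz": 0, "rx": 0, "ry": 0, "rz": 0, "claw": 0.6},
  ],
)

```text
time_s: 9.5
ee_pos: [0.4596, 0.3761, 0.0698]
eef_rot: [3.14, 0.001, 2.841]
force: [-0.5, -0.4, -0.4]
grip_width: 0.0378
grip_force: 0.0
```

Call:
step_arm(
  plan=[
    {"dx": 0, "dy": 0, "dz": 0, "rx": 0, "ry": 0, "rz": 0, "claw": 0.6},
    {"dx": 0, "dy": 0, "dz": 0, "rx": 0, "ry": 0, "rz": 0, "claw": 0.6},
    {"dx": 0, "dy": 0, "dz": 0, "rx": 0, "ry": 0, "rz": 0, "claw": 0.6},
    {"dx": 0, "dy": 0, "dz": 0, "rx": 0, "ry": 0, "rz": 0, "claw": 0.6},
    {"dx": 0, "dy": 0, "dz": 0, "rx": 0, "ry": 0, "rz": 0, "claw": 0.6},
    {"dx": 0, "dy": 0, "dz": 0, "rx": 0, "ry": 0, "rz": 0, "claw": 0.6},
    {"dx": 0, "dy": 0, "dz": 0, "rx": 0, "ry": 0, "rz": 0, "claw": 0.6},
    {"dx": 0, "dy": 0, "dz": 0, "rx": 0, "ry": 0, "rz": 0, "claw": 0.6},
    {"dx": 0, "dy": 0, "dz": 0, "rx": 0, "ry": 0, "rz": 0, "claw": 0.6},
    {"dx": 0, "dy": 0, "dz": 0, "rx": 0, "ry": 0, "rz": 0, "claw": 0.6},
  ],
)

```text
time_s: 10.5
ee_pos: [0.459, 0.3759, 0.0684]
eef_rot: [-3.142, -0.0, 2.841]
force: [-0.4, -0.4, -0.1]
grip_width: 0.0378
grip_force: 0.0
```

Call:
step_arm(
  plan=[
    {"dx": 0, "dy": 0, "dz": 0, "rx": 0, "ry": 0, "rz": 0, "claw": 0.6},
    {"dx": 0, "dy": 0, "dz": 0, "rx": 0, "ry": 0, "rz": 0, "claw": 0.6},
    {"dx": 0, "dy": 0, "dz": 0, "rx": 0, "ry": 0, "rz": 0, "claw": 0.6},
    {"dx": 0, "dy": 0, "dz": 0, "rx": 0, "ry": 0, "rz": 0, "claw": 0.6},
    {"dx": 0, "dy": 0, "dz": 0, "rx": 0, "ry": 0, "rz": 0, "claw": 0.6},
    {"dx": 0, "dy": 0, "dz": 0, "rx": 0, "ry": 0, "rz": 0, "claw": 0.6},
    {"dx": 0, "dy": 0, "dz": 0, "rx": 0, "ry": 0, "rz": 0, "claw": 0.6},
    {"dx": 0, "dy": 0, "dz": 0, "rx": 0, "ry": 0, "rz": 0, "claw": 0.6},
    {"dx": 0, "dy": 0, "dz": 0, "rx": 0, "ry": 0, "rz": 0, "claw": 0.6},
    {"dx": 0, "dy": 0, "dz": 0, "rx": 0, "ry": 0, "rz": 0, "claw": 0.6},
  ],
)

```text
time_s: 11.5
ee_pos: [0.459, 0.3759, 0.0685]
eef_rot: [3.142, -0.0, 2.841]
force: [0.8, 0.0, 0.7]
grip_width: 0.0377
grip_force: 0.0
```

```bash
python3 -c "
from station import telemetry,hand_in
o=telemetry.get_obs();p=o['ee_pos'];print(p)
assert abs(p[0]-.459)<.015 and abs(p[1]-.377)<.015 and .05<p[2]<.08
print(hand_in())"
```

```text
[0.45897394 0.37589403 0.06846009]
the job is handed in; nothing more can be done
None
```

The arm pointed at the dark reddish-brown block for about 2 s, then at the tray's empty bay for over 2 s, and the job was handed in with it still pointing there; the force readings showed no sign of contact, and hand-in gave no verdict.

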